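Zero the coffee grinder by feel and set it four clicks back

ROBOT

A 7-joint arm with a two-finger parallel gripper is mounted at the origin on a cart in front of the work surface, level with it; the furniture and walls round the work are solid. World frame = base frame: x ahead of the robot, y to its left, z up, the work surface at z = 0. Lengths are in m, angles in rad, forces in N, time in s.
With the tool pointing down it reaches from about 0.375 to 0.925 m from the base axis. Payload 3.1 kg.
Tool frame: the origin (TCP) lies midway between the tips of the shut fingers; the grasp point (between the pads) lies 19 mm behind it; z points along the fingers, y is the line along which they close (so a half turn about z gives the same grasp; the last joint's range is limited). The gripper opens to 85 mm and grips with 20 to 120 N. Pads are 22 mm wide; open, the fingers measure 114 mm over their backs; the gripper's body (76 mm by 85 mm) begins 54 mm behind the grasp point. The pads swing forward as they close: fully open they stand 13 mm farther back than shut.
Start: joints at [1.082, 0.383, 0.044, 1.598, -0.018, 1.161, -0.05], TCP at [0.248, -0.601, 0.211] pointing down, gripper open.
Joint ranges: [-2.61, 2.61], [-0.41, 2.15], [-1.48, 1.57], [0, 2.5], [-1.57, 4.71], [0.05, 1.97], [-2.85, 2.85]. Speed limits (rad/s): [2.79, 2.79, 3.14, 3.14, 3.14, 3.14, 3.14].

INTERFACE

Orientations are given as a rotation vector (axis times angle).
In Python, from workcell import monitor, cams, job gives the robot as it stands.
- The arm moves only by the tool arm_command, never from a script. Its arguments are lists of equal length, an entry for each row: "gripper": the opening in per cent of the stroke, from 0 (shut) to 100 (fully open); "offset": the shift along the world's x, y, z in m, a list of three; "delta_rot": the turn, a rotation vector about the world's x, y, z in degrees, a list of three. In form: {"gripper": [gripper, ...], "offset": [[tx, ty, tz], ...], "delta_rot": [[wx, wy, wz], ...]}. A call has 1 to 10 rows; each row shifts and turns the commanded pose from where the row before left it; what a row does not reach is not made up. A row lasts 1/12 s, in which the tool goes at most 41.7 mm and 7.16 degrees, less where a joint would pass 70% of its speed; a pose out of reach is approached as far as the arm can. A call with a gripper value outside its range is refused whole. The fingers move at their own pace and stop on an object; "newtons" is the grip in N (left out, the last holds). Time passes only in rows, so rows that do not move let the fingers close. It gives the time, the measured TCP pose, the force, the opening and the grip force at its end, in the units of the state.
- monitor.read_state(): the state, without advancing time (a new reading comes with each control period).
- cams.capture(name): name is "side" or "top" or "wrist"; returns a dict with "frame" (400x640x3 uint8, blue, green, red), "mtx" (3x3 intrinsics, pixels), "T" (4x4, takes a point from camera to world coordinates). Camera axes: x right, y down, z forward; pixel columns grow to the right and rows downward; lengths in m; the calibration is good to about 2 mm. The wrist camera is an equidistant fisheye: a pixel r from the principal point sees the ray r / f radians off the axis. A picture is of the moment at which its call begins. There is no depth.
- job.job_done(): hands the job in; it is judged then, once.
The state is a dict: "t": time; "joint_positions": joint angles; "qd": joint speeds; "joint_torque": joint torques, N m; "ee_pos": TCP position; "ee_rot": TCP orientation; "force": force on the tool from outside, world axes, zero at the start; "ft_torque": the same for the moment, N m; "width": opening from 0.0 (shut) to 1.0 (fully open); "gripper_force": force on a finger pad.
Only numpy, scipy, OpenCV 4.12 (cv2) and the standard library are available. Lean on these libraries where they do the work, as an engineer would, in place of code of your own. Each camera call takes 0.05 s, during which the arm holds its last target. There are 200 camera calls.

TASK

The coffee grinder's burrs have worn, so its scale no longer tells the setting. Close the dial clockwise, gently, until you feel the burrs touch, without forcing them together, then open it exactly four clicks from there and let go with the dial resting in that notch. Leave the catch cup under the spout and the mug and the roll of tape where they stand.

Things in the scene. Friction and masses are not known exactly. Their poses are not given: they have to be found in the camera images.
- grinder: Small dark-grey metal coffee grinder, foot 150 x 112 mm, 199 mm high, fixed to the table. Origin on the table under the dial's axis; x points from its front (spout, cup) to its back (column, round wooden loading lid 58 mm behind the axis, top at 163 mm), z up. The round head under the dial (radius 47 mm) tops out at 161 mm. A 300 mm high rack case stands some 10 cm behind.
- dial_grip (a point): On the dial's vertical axis, 191.5 mm above the table: with the point between the pads here, tips 19 mm below clear the skirt. Dial: round black ribbed rubber grip 52 mm across, from 168.5 to 198.5 mm above the table, over a metal skirt 75 mm across (top 168.5 mm). Clockwise from above (yaw falling) closes the burrs. Grasp at any yaw; let go at any time, it stays in its notch.
- dial_pointer (a point): Tip of the short dark raised pointer on the rim of the dial's skirt, 37.5 mm from the axis, 168.5 mm above the table; a black line on the bright cap lies on the same radius. The direction from dial_grip to it shows how far the dial has been turned, but not where the burrs touch.
- catch_cup: Plain metal cup, 52 mm across and 56 mm high, loose on the grinder's foot under the spout; origin at the centre of its underside, z up.
- work_mug: White mug, 82 mm across without its handle and 100 mm high, loose on the table to the right of the grinder; origin at the centre of its underside.
- pvc_tape: Black roll of tape, 64 mm across and 19 mm high, lying loose on the table behind the grinder; origin at the centre of its underside.
- dial_axis (a point): On the axis at the underside of the dial, 162.5 mm above the table. Inside are 20 notches a turn (0.314 rad a click) with a spring plunger: leaving a notch takes up to 0.25 N m (0.45 at times at a moving wrist), this falls to nothing half way, then the dial pulls forward into the next notch as hard. Let go between notches it may stick there. Opens 7 clicks or more past the start.
- burr_head (a point): On the axis inside the head, 126 mm above the table. When the burrs touch, the dial's lug (dial_lug) meets the fixed burr (fixed_burr_c0) 0.1 click past the last notch; it yields at 12 N m/rad, so resistance keeps rising: 0.35 N m touches, 0.6 is sure, over 1 is forcing. That last notch is zero, the next one open is click 1. Unmarked, varies a click either way; 2 to 5.5 clicks from the start.
Not all that is in view belongs to the job. There is more than one size of the catch_cup; the job needs the smaller.

How it is judged:
On the way:
1. the dial is closed until the burrs touch (contact force between dial_lug and fixed_burr_c0 above 3 N), for 0.1 s.
At the end, for the whole second after the job is handed in: the dial rests in the fourth notch open from where the burrs touch (within 0.4 of a click; its lug then stands about 51.8 mm from the fixed burr's), and the catch cup stands upright on the grinder's foot (distance between dial_lug and fixed_burr_c0 between 0.0483 and 0.0551 m and z of catch_cup in the frame of grinder above 0.022 m and angle between catch_cup's own z axis and vertical below 0.1 rad).
It fails at once if the burrs are forced together (contact force between dial_lug and fixed_burr_c0 above 25 N).
It fails at once if the catch cup is pushed out of its place (distance of catch_cup from where it was at the start of the episode above 0.025 m).
It fails at once if the mug or the tape roll is pushed away (distance of any of work_mug, pvc_tape from where it was at the start of the episode above 0.03 m).
It also fails if it takes over 70 s, if anything falls off the work surface, if the arm or the gripper's body presses on something with over 40 N, if the wrist force passes 120 N, or if a joint passes its speed limit or range.

## Working session

There is one attempt and no reset: what is moved stays moved. The work goes in short steps, Python scripts to look and compute and a tool call to move; the robot and the scene stay as the last step left them, time stands still between calls to the robot, and variables do not carry over. Pictures are saved under pics/ and viewed, at most 10 in all, crops included, and the job is handed in when it is done.

Besides the shell and the picture viewer there is one more tool, called after "Emit:" in YAML: its name, and indented under it one key for each argument. arm_command: Moves the arm, as the interface text tells. Its arguments: {"type":"object","properties":{"gripper":{"type":"array","items":{"type":"number"}},"offset":{"type":"array","items":{"type":"array","items":{"type":"number"}}},"delta_rot":{"type":"array","items":{"type":"array","items":{"type":"number"}}},"newtons":{"type":"number"}},"required":["gripper","offset","delta_rot"]}

```bash
mkdir -p pics; cat > h.py <<'E'
import numpy as np, cv2
from workcell import monitor, cams, job
def cap(n,fn=None):
    c=cams.capture(n)
    if fn: cv2.imwrite('pics/'+fn,c['frame'])
    return c
def ray(c,u,v,fish=False):
    K=c['mtx'];T=c['T'];x=(u-K[0,2])/K[0,0];y=(v-K[1,2])/K[1,1]
    if fish:
        r=np.hypot(x,y);d=np.array([np.sin(r)*x/max(r,1e-9),np.sin(r)*y/max(r,1e-9),np.cos(r)])
    else: d=np.array([x,y,1.])
    return T[:3,3],T[:3,:3]@d
def onz(c,u,v,z,fish=False):
    o,d=ray(c,u,v,fish); return o+d*(z-o[2])/d[2]
E
python3 - <<'E'
from h import *
for n in('side','top'):
    c=cap(n,n+'1.png');print(n,c['mtx'].round(1).tolist(),c['T'].round(3).tolist())
s=monitor.read_state();print({k:np.round(v,3).tolist() for k,v in s.items()})
E
```

```text
side [[441.6, 0.0, 323.8], [0.0, 441.6, 200.0], [0.0, 0.0, 1.0]] [[-0.936, -0.204, 0.287, 0.305], [-0.352, 0.528, -0.773, 0.96], [0.006, -0.824, -0.566, 0.714], [0.0, 0.0, 0.0, 1.0]]
top [[374.9, 0.0, 330.9], [0.0, 374.9, 197.3], [0.0, 0.0, 1.0]] [[-0.024, -0.994, 0.111, 0.499], [-1.0, 0.022, -0.017, 0.209], [0.015, -0.111, -0.994, 0.964], [0.0, 0.0, 0.0, 1.0]]
{'t': 0.1, 'joint_positions': [1.082, 0.384, 0.044, 1.599, -0.018, 1.161, -0.05], 'qd': [-0.001, -0.002, -0.001, -0.005, 0.001, -0.002, -0.001], 'joint_torque': [0.003, -43.473, 1.029, -25.045, 0.011, 0.005, 0.0], 'ee_pos': [0.247, -0.6, 0.21], 'ee_rot': [-3.079, -0.61, 0.001], 'force': [-0.215, -0.094, -0.747], 'ft_torque': [-0.022, 0.009, 0.041], 'gripper_force': 0.0, 'width': 0.996}
```

View pics/top1.png

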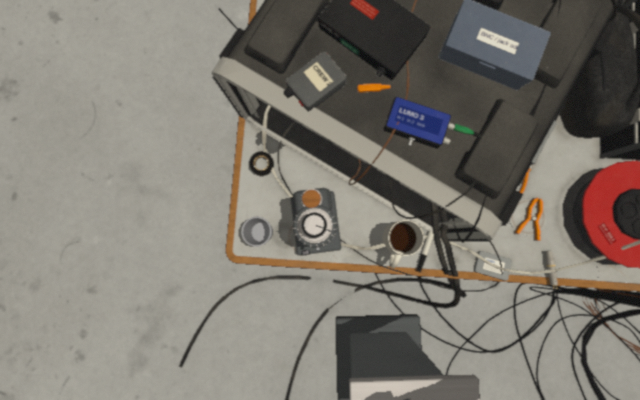

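View pics/side1.png

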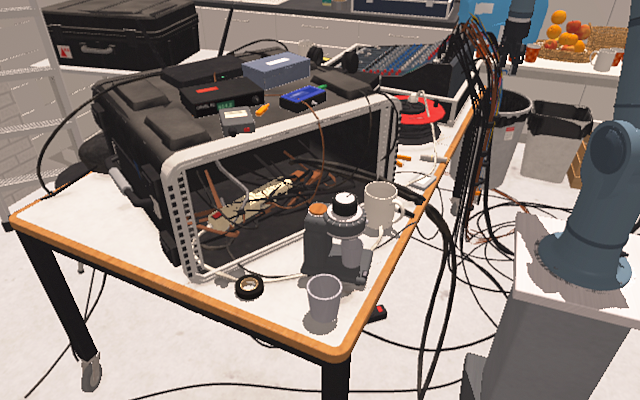

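The top view shows the dial's bright cap at about (314,226), with the wooden lid at (312,198), the mug at (404,237) and the tape at (261,163). A larger distractor cup stands at (256,231). The side view shows the dial at (345,203), with the small cup under the spout hidden behind the grinder.

```bash
python3 - <<'E'
from h import *
c=cap('top');f=c['frame']
cv2.imwrite('pics/topc.png',cv2.resize(f[170:290,220:440],None,fx=3.6,fy=3.6,interpolation=cv2.INTER_CUBIC))
g=cv2.cvtColor(f,cv2.COLOR_BGR2GRAY);m=np.zeros_like(g);m[212:242,300:328]=(g[212:242,300:328]>190)
n,l,st,ce=cv2.connectedComponentsWithStats(m);print(st.tolist(),ce.round(1).tolist())
print('dial',onz(c,314,225,.1985).round(3),'lid',onz(c,312,198,.163).round(3),'mug',onz(c,404,237,.1).round(3),'tape',onz(c,261,163,.019).round(3))
print('rack edge',onz(c,215,68,.3).round(3),onz(c,490,222,.3).round(3))
s=cams.capture('side')
o,d=ray(c,314,225);p,e=ray(s,345,197);A=np.c_[d,-e];t=np.linalg.lstsq(A,p-o,rcond=None)[0];print((o+d*t[0]).round(3),(p+e*t[1]).round(3))
E
```

```text
[[0, 0, 640, 400, 255787], [322, 213, 6, 6, 8], [306, 216, 17, 18, 196], [325, 232, 3, 4, 5], [320, 237, 3, 2, 3], [317, 239, 1, 1, 1]] [[319.5, 199.5], [324.8, 215.2], [313.3, 224.2], [325.8, 233.6], [321.0, 237.3], [317.0, 239.0]]
dial [0.528 0.232 0.198] lid [0.587 0.236 0.163] mug [0.5   0.029 0.1  ] tape [0.696 0.369 0.019]
rack edge [0.817 0.406 0.3  ] [ 0.522 -0.084  0.3  ]
[0.528 0.232 0.2  ] [0.528 0.232 0.2  ]
```

View pics/topc.png

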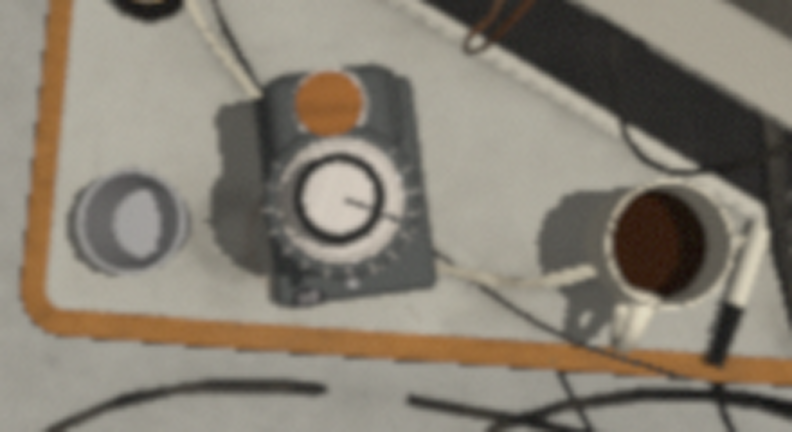

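The dial axis comes out at (0.528, 0.232), top z 0.199. Both match the given sizes: the lid measures 59 mm behind the axis. The pointer line runs towards -y, at about -110°. Next I travel over along an arc.

Emit:
arm_command:
  gripper: [100,100,100,100,100,100,100,100,100,100]
  offset:
    - [0,0.01,0.03]
    - [0.01,0.02,0.03]
    - [0.013,0.03,0.03]
    - [0.015,0.033,0.02]
    - [0.015,0.033,0]
    - [0.015,0.033,0]
    - [0.015,0.033,0]
    - [0.015,0.033,0]
    - [0.015,0.033,0]
    - [0.015,0.033,0]
  delta_rot:
    - [0,0,6]
    - [0,0,6]
    - [0,0,6]
    - [0,0,6]
    - [0,0,6]
    - [0,0,6]
    - [0,0,6]
    - [0,0,6]
    - [0,0,6]
    - [0,0,6]
  newtons: 25

```text
t: 1.03
ee_pos: [0.375, -0.31, 0.3191]
ee_rot: [2.359, 2.075, -0.0]
force: [0.8, -0.3, 0.1]
width: 1.0
gripper_force: 0.0
```

Emit:
arm_command:
  gripper: [100,100,100,100,100,100,100,100,100,100]
  offset:
    - [0.01,0.035,0]
    - [0.01,0.035,0]
    - [0.008,0.035,0]
    - [0.005,0.035,0]
    - [0.003,0.035,0]
    - [0,0.035,0]
    - [0,0.035,0]
    - [0,0.035,0]
    - [0,0.035,0]
    - [0.01,0.035,0]
  delta_rot:
    - [0,0,6]
    - [0,0,6]
    - [0,0,6]
    - [0,0,6]
    - [0,0,6]
    - [0,0,6]
    - [0,0,6]
    - [0,0,6]
    - [0,0,6]
    - [0,0,6]

```text
t: 1.87
ee_pos: [0.4192, 0.0396, 0.319]
ee_rot: [1.006, 2.976, -0.003]
force: [1.1, 0.5, 0.7]
width: 0.999
gripper_force: 0.0
```

```bash
python3 - <<'E'
from h import *
s=monitor.read_state();print({k:np.round(v,3).tolist() for k,v in s.items()})
E
```

```text
{'t': 1.867, 'joint_positions': [0.504, -0.143, -0.621, 1.939, -0.084, 1.321, 0.827], 'qd': [-0.484, 0.365, -0.562, -0.308, 0.134, -0.082, 0.147], 'joint_torque': [1.562, -18.646, 2.407, -25.346, -0.213, 0.32, -0.027], 'ee_pos': [0.419, 0.04, 0.319], 'ee_rot': [1.006, 2.976, -0.003], 'force': [1.097, 0.528, 0.719], 'ft_torque': [-0.011, -0.142, -0.039], 'gripper_force': 0.0, 'width': 0.999}
```

Emit:
arm_command:
  gripper: [100,100,100,100,100,100,100,100,100,100]
  offset:
    - [0.015,0.029,0]
    - [0.015,0.029,0]
    - [0.015,0.029,0]
    - [0.015,0.028,0]
    - [0.015,0.027,0]
    - [0.015,0.026,-0.01]
    - [0.015,0.02,-0.02]
    - [0,0,-0.02]
    - [0,0,0]
    - [0,0,0]
  delta_rot:
    - [0,0,6]
    - [0,0,6]
    - [0,0,6]
    - [0,0,6]
    - [0,0,0]
    - [0,0,0]
    - [0,0,0]
    - [0,0,0]
    - [0,0,0]
    - [0,0,0]

```text
t: 2.7
ee_pos: [0.5247, 0.2253, 0.2676]
ee_rot: [-0.371, -3.116, 0.003]
force: [0.9, -0.7, 0.4]
width: 1.001
gripper_force: 0.0
```

```bash
python3 - <<'E'
from h import *
c=cap('wrist','w1.png');print(c['mtx'].round(1).tolist(),c['T'].round(3).tolist())
s=monitor.read_state();print({k:np.round(v,3).tolist() for k,v in s.items()})
E
```

```text
[[309.7, 0.0, 321.1], [0.0, 309.7, 197.3], [0.0, 0.0, 1.0]] [[0.235, 0.92, 0.313, 0.444], [0.972, -0.221, -0.078, 0.245], [-0.003, 0.322, -0.947, 0.431], [0.0, 0.0, 0.0, 1.0]]
{'t': 2.75, 'joint_positions': [0.203, 0.283, -0.804, 1.689, 0.213, 1.26, 0.686], 'qd': [0.011, -0.029, -0.004, -0.025, -0.001, -0.006, 0.0], 'joint_torque': [-0.339, -30.815, -5.151, -24.62, -0.007, 0.021, -0.001], 'ee_pos': [0.526, 0.225, 0.269], 'ee_rot': [-0.373, -3.119, 0.001], 'force': [0.304, -0.16, 0.89], 'ft_torque': [0.034, -0.01, 0.028], 'gripper_force': 0.0, 'width': 1.001}
```

View pics/w1.png

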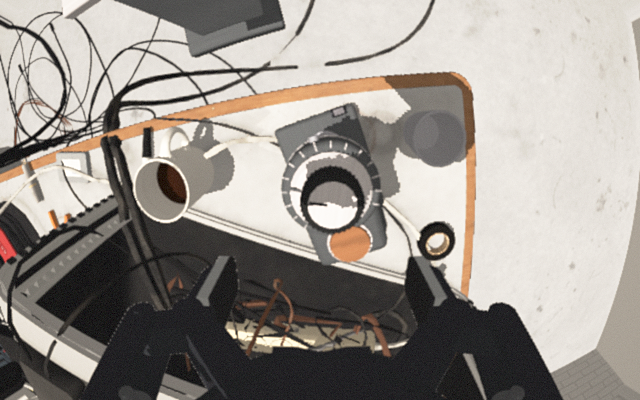

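The wrist view shows the dial's cap at about (332,210), the lid at (350,243), and the mug (165,185) and tape (436,240) clear of the fingers.

```bash
python3 - <<'E'
from h import *
c=cap('wrist');f=c['frame'];g=cv2.cvtColor(f,cv2.COLOR_BGR2GRAY)
x0,y0=270,120
cv2.imwrite('pics/w2.png',cv2.resize(f[y0:y0+150,x0:x0+130],None,fx=4,fy=4,interpolation=cv2.INTER_CUBIC))
m=np.zeros_like(g);m[175:232,300:368]=(g[175:232,300:368]>170)
n,l,st,ce=cv2.connectedComponentsWithStats(m)
for s_,e in zip(st[1:],ce[1:]):
    if s_[4]>40: print(s_,e.round(1),onz(c,*e,.1985,True).round(4))
print(onz(c,333,210,.1985,True), onz(c,350,243,.163,True))
E
```

```text
[300 175   7  13  53] [301.9 179.4] [0.5043 0.215  0.1985]
[360 194   8  21  56] [364.8 205.2] [0.5373 0.2589 0.1985]
[308 201  49  26 883] [331.  212.9] [0.5373 0.2308 0.1985]
[300 223   8   9  53] [303.  227.6] [0.5446 0.2052 0.1985]
[0.53516965 0.23291527 0.1985    ] [0.58681531 0.2395244  0.163     ]
```

View pics/w2.png

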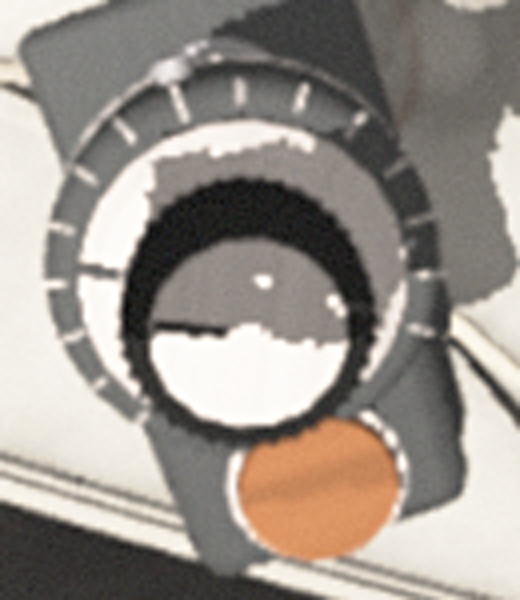

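The crop shows the cap's circle, half in shadow, centred at crop (250,334), which is pixel (332.5,203.5). The pointer is at crop (82,268), on the left.

```bash
python3 - <<'E'
from h import *
c=cap('wrist')
C=onz(c,332.5,203.5,.1985,True);print(C)
for p in [(82,268,.1685),(155,325,.1985)]:
    q=onz(c,270+p[0]/4,120+p[1]/4,p[2],True);d=q-C;print(q.round(4),np.hypot(*d[:2]).round(4),np.degrees(np.arctan2(d[1],d[0])).round(1))
print([np.ptp([onz(c,270+x/4,203.5,.1985,True)[1] for x in(148,352)])])
print(monitor.read_state()['ee_pos'])
E
```

```text
[0.53070847 0.23385946 0.1985    ]
[0.5175 0.1993 0.1685] 0.037 -111.0
[0.5243 0.2157 0.1985] 0.0193 -109.4
[np.float64(0.040171183995832443)]
[0.52657069 0.2255737  0.27073135]
```

Emit:
arm_command:
  gripper: [100,100,100,100,100,100,100,100,100,100]
  offset:
    - [0.003,0.007,0]
    - [0,0,-0.02]
    - [0,0,-0.02]
    - [0,0,-0.02]
    - [0,0,-0.02]
    - [0,0,-0.01]
    - [0,0,-0.005]
    - [0,0,0]
    - [0,0,0]
    - [0,0,0]
  delta_rot:
    - [0,0,0]
    - [0,0,0]
    - [0,0,0]
    - [0,0,0]
    - [0,0,0]
    - [0,0,0]
    - [0,0,0]
    - [0,0,0]
    - [0,0,0]
    - [0,0,0]

```text
t: 3.68
ee_pos: [0.5299, 0.2339, 0.1758]
ee_rot: [0.372, 3.117, 0.002]
force: [1.2, 0.5, 1.1]
width: 1.002
gripper_force: 0.0
```

Emit:
arm_command:
  gripper: [100,20,20,20,20,20,20,20,20,20]
  offset:
    - [0,0,-0.002]
    - [0,0,0]
    - [0,0,0]
    - [0,0,0]
    - [0,0,0]
    - [0,0,0]
    - [0,0,0]
    - [0,0,0]
    - [0,0,0]
    - [0,0,0]
  delta_rot:
    - [0,0,0]
    - [0,0,0]
    - [0,0,0]
    - [0,0,0]
    - [0,0,0]
    - [0,0,0]
    - [0,0,0]
    - [0,0,0]
    - [0,0,0]
    - [0,0,0]
  newtons: 25

```text
t: 4.52
ee_pos: [0.529, 0.2333, 0.1727]
ee_rot: [0.372, 3.119, 0.0]
force: [-1.8, -0.7, 4.7]
width: 0.571
gripper_force: 25.0
```

```bash
cat > st.py <<'E'
from h import *
from scipy.spatial.transform import Rotation as R
s=monitor.read_state();M=R.from_rotvec(s['ee_rot']).as_matrix()
print('t',round(s['t'],2),'yaw_y %.2f'%np.degrees(np.arctan2(M[1,1],M[0,1])),'pos',np.round(s['ee_pos'],4),'F',np.round(s['force'],1),'T',np.round(s['ft_torque'],3),'w',round(s['width'],3),'gf',round(s['gripper_force'],1),'j7 %.2f'%s['joint_positions'][6])
E
python3 st.py
```

```text
t 4.52 yaw_y 76.39 pos [0.529  0.2333 0.1727] F [-1.8 -0.7  4.7] T [-0.231  0.325 -0.011] w 0.571 gf 25.0 j7 0.61
```

Emit:
arm_command:
  gripper: [20,20,20,20]
  offset:
    - [0,0,0]
    - [0,0,0]
    - [0,0,0]
    - [0,0,0]
  delta_rot:
    - [0,0,-2]
    - [0,0,-2]
    - [0,0,0]
    - [0,0,0]

```text
t: 4.85
ee_pos: [0.5291, 0.2333, 0.1728]
ee_rot: [0.481, 3.104, 0.0]
force: [-0.7, -1.0, 5.3]
width: 0.568
gripper_force: 24.9
```

```bash
python3 st.py
```

```text
t 4.85 yaw_y 72.39 pos [0.5291 0.2333 0.1728] F [-0.7 -1.   5.3] T [-0.229  0.277  0.016] w 0.568 gf 24.9 j7 0.54
```

Emit:
arm_command:
  gripper: [20,20,20,20,20,20,20,20,20,20]
  offset:
    - [0,0,0]
    - [0,0,0]
    - [0,0,0]
    - [0,0,0]
    - [0,0,0]
    - [0,0,0]
    - [0,0,0]
    - [0,0,0]
    - [0,0,0]
    - [0,0,0]
  delta_rot:
    - [0,0,-2]
    - [0,0,-2]
    - [0,0,-2]
    - [0,0,-2]
    - [0,0,-2]
    - [0,0,-2]
    - [0,0,-2]
    - [0,0,0]
    - [0,0,0]
    - [0,0,0]

```text
t: 5.68
ee_pos: [0.5291, 0.2334, 0.1728]
ee_rot: [0.853, 3.023, -0.0]
force: [-2.5, -1.8, 5.3]
width: 0.57
gripper_force: 24.8
```

```bash
python3 st.py
```

```text
t 5.68 yaw_y 58.49 pos [0.5291 0.2334 0.1728] F [-2.5 -1.8  5.3] T [-0.258  0.26   0.325] w 0.57 gf 24.8 j7 0.32
```

```bash
cat > wc.py <<'E'
import sys
from h import *
c=cap('wrist');f=c['frame'];C=np.array([.53,.2335,.1685])
def proj(p):
    q=np.linalg.inv(c['T'])@np.r_[p,1];th=np.arctan2(np.hypot(q[0],q[1]),q[2]);ph=np.arctan2(q[1],q[0]);K=c['mtx']
    return np.float32([K[0,2]+K[0,0]*th*np.cos(ph),K[1,2]+K[1,1]*th*np.sin(ph)])
# rectified bird's-eye samples of skirt plane (rows: radius, cols: angle) and a plan view, 0.125 mm/px
def plan(z,n=480,h=.045):
    a=np.linspace(h,-h,n);X,Y=np.meshgrid(C[0]+a,C[1]+a,indexing='ij')
    P=np.stack([X,Y,np.full_like(X,z),np.ones_like(X)],-1)@np.linalg.inv(c['T']).T
    th=np.arctan2(np.hypot(P[...,0],P[...,1]),P[...,2]);ph=np.arctan2(P[...,1],P[...,0]);K=c['mtx']
    return cv2.remap(f,np.float32(K[0,2]+K[0,0]*th*np.cos(ph)),np.float32(K[1,2]+K[1,1]*th*np.sin(ph)),cv2.INTER_LINEAR)
A=plan(.1685)
if len(sys.argv)>1: cv2.imwrite('pics/'+sys.argv[1],A)
E
python3 wc.py p1.png
```

```text
(no output)
```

View pics/p1.png

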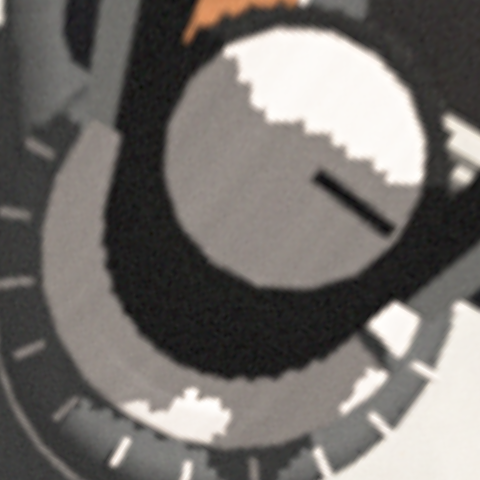

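The plan view (up = +x, left = +y) shows the cap line from (317,175) to (392,230), about -126°, and the pointer at (377,345), about -127°. The dial has turned about 16–17°, one click. I'll automate the line reading.

```bash
cat >> wc.py <<'E'
B=plan(.1985);g=cv2.cvtColor(B,cv2.COLOR_BGR2GRAY)
mm=np.zeros_like(g);cv2.circle(mm,(240,240),95,255,-1)
m=((g<75)&(mm>0)).astype(np.uint8)
n,l,st,ce=cv2.connectedComponentsWithStats(m)
i=1+np.argmax([s[4]*(s[4]<3000) for s in st[1:]]);pts=np.argwhere(l==i)[:,::-1].astype(np.float32)
vx,vy,_,_=cv2.fitLine(pts,cv2.DIST_L2,0,.01,.01).ravel();d=np.array([-vy,-vx])
cen=pts.mean(0);out=np.array([240-cen[1],240-cen[0]]);d*=np.sign(d@out)
print('line n=%d angle %.1f'%(len(pts),np.degrees(np.arctan2(d[1],d[0]))), 'centroid r mm %.1f'%(np.hypot(*out)*.09/480*1000))
if len(sys.argv)>2: cv2.imwrite('pics/'+sys.argv[2],B)
E
python3 wc.py; python3 st.py
```

```text
line n=762 angle -127.7 centroid r mm 11.4
t 5.78 yaw_y 58.49 pos [0.5291 0.2334 0.1728] F [-0.9 -1.5  4.9] T [-0.174  0.281  0.34 ] w 0.571 gf 24.8 j7 0.32
```

Emit:
arm_command:
  gripper: [20,20,20]
  offset:
    - [0,0,0]
    - [0,0,0]
    - [0,0,0]
  delta_rot:
    - [0,0,-3]
    - [0,0,0]
    - [0,0,0]

```text
t: 6.03
ee_pos: [0.529, 0.2333, 0.1728]
ee_rot: [0.934, 2.999, 0.0]
force: [-1.4, -1.3, 5.5]
width: 0.568
gripper_force: 24.9
```

```bash
python3 wc.py; python3 st.py
```

```text
line n=754 angle -131.4 centroid r mm 11.4
t 6.08 yaw_y 55.39 pos [0.5291 0.2333 0.1728] F [-2.3 -1.7  5. ] T [-0.21   0.386  0.032] w 0.57 gf 24.9 j7 0.27
```

Emit:
arm_command:
  gripper: [20,20,20]
  offset:
    - [0,0,0]
    - [0,0,0]
    - [0,0,0]
  delta_rot:
    - [0,0,-3]
    - [0,0,0]
    - [0,0,0]

```text
t: 6.33
ee_pos: [0.529, 0.2333, 0.1727]
ee_rot: [1.013, 2.973, 0.0]
force: [-0.9, -0.7, 5.1]
width: 0.568
gripper_force: 25.0
```

```bash
python3 wc.py; python3 st.py
```

```text
line n=766 angle -134.8 centroid r mm 11.4
t 6.38 yaw_y 52.37 pos [0.5291 0.2333 0.1728] F [-2.1 -0.3  4.7] T [-0.25   0.41  -0.237] w 0.57 gf 25.0 j7 0.22
```

Emit:
arm_command:
  gripper: [20,20,20]
  offset:
    - [0,0,0]
    - [0,0,0]
    - [0,0,0]
  delta_rot:
    - [0,0,-3]
    - [0,0,0]
    - [0,0,0]

```text
t: 6.63
ee_pos: [0.529, 0.2333, 0.1727]
ee_rot: [1.091, 2.946, 0.001]
force: [-2.2, -0.6, 5.4]
width: 0.569
gripper_force: 25.0
```

```bash
python3 wc.py; python3 st.py
```

```text
line n=762 angle -137.6 centroid r mm 11.4
t 6.68 yaw_y 49.36 pos [0.529  0.2334 0.1727] F [-1.3 -0.9  5.3] T [-0.207  0.333 -0.2  ] w 0.565 gf 25.0 j7 0.17
```

Emit:
arm_command:
  gripper: [20,20,20]
  offset:
    - [0,0,0]
    - [0,0,0]
    - [0,0,0]
  delta_rot:
    - [0,0,-2]
    - [0,0,0]
    - [0,0,0]

```text
t: 6.93
ee_pos: [0.5291, 0.2333, 0.1728]
ee_rot: [1.142, 2.926, 0.001]
force: [-2.3, -0.5, 5.6]
width: 0.57
gripper_force: 25.0
```

```bash
python3 wc.py; python3 st.py
```

```text
line n=766 angle -140.0 centroid r mm 11.4
t 6.98 yaw_y 47.36 pos [0.529  0.2334 0.1728] F [-1.7 -1.2  5.7] T [-0.216  0.327 -0.278] w 0.566 gf 25.0 j7 0.14
```

Emit:
arm_command:
  gripper: [20,20,20]
  offset:
    - [0,0,0]
    - [0,0,0]
    - [0,0,0]
  delta_rot:
    - [0,0,-2]
    - [0,0,0]
    - [0,0,0]

```text
t: 7.23
ee_pos: [0.529, 0.2334, 0.1727]
ee_rot: [1.193, 2.906, 0.001]
force: [-1.8, -1.1, 5.9]
width: 0.571
gripper_force: 25.0
```

```bash
python3 wc.py; python3 st.py
```

```text
line n=761 angle -141.9 centroid r mm 11.4
t 7.28 yaw_y 45.35 pos [0.5291 0.2333 0.1727] F [-1.3  0.   5.1] T [-0.196  0.323 -0.255] w 0.567 gf 25.0 j7 0.10
```

Emit:
arm_command:
  gripper: [20,20,20]
  offset:
    - [0,0,0]
    - [0,0,0]
    - [0,0,0]
  delta_rot:
    - [0,0,-2]
    - [0,0,0]
    - [0,0,0]

```text
t: 7.53
ee_pos: [0.5291, 0.2334, 0.1728]
ee_rot: [1.242, 2.885, 0.001]
force: [-2.1, -1.4, 6.0]
width: 0.569
gripper_force: 24.9
```

```bash
python3 wc.py; python3 st.py
```

```text
line n=747 angle -143.0 centroid r mm 11.5
t 7.58 yaw_y 43.42 pos [0.5291 0.2334 0.1728] F [-0.7 -0.8  5.4] T [-0.213  0.365  0.014] w 0.572 gf 24.9 j7 0.07
```

Emit:
arm_command:
  gripper: [20,20,20]
  offset:
    - [0,0,0]
    - [0,0,0]
    - [0,0,0]
  delta_rot:
    - [0,0,-1.5]
    - [0,0,0]
    - [0,0,0]

```text
t: 7.83
ee_pos: [0.5291, 0.2334, 0.1727]
ee_rot: [1.278, 2.869, 0.0]
force: [-0.9, -1.1, 4.8]
width: 0.571
gripper_force: 24.8
```

```bash
python3 wc.py; python3 st.py
```

```text
line n=734 angle -143.7 centroid r mm 11.6
t 7.88 yaw_y 41.98 pos [0.5291 0.2334 0.1727] F [-0.6 -0.3  4.8] T [-0.226  0.302  0.131] w 0.566 gf 24.9 j7 0.05
```

Emit:
arm_command:
  gripper: [20,20,20]
  offset:
    - [0,0,0]
    - [0,0,0]
    - [0,0,0]
  delta_rot:
    - [0,0,-1.5]
    - [0,0,0]
    - [0,0,0]

```text
t: 8.13
ee_pos: [0.5291, 0.2333, 0.1727]
ee_rot: [1.314, 2.852, 0.0]
force: [-1.5, -1.0, 5.2]
width: 0.568
gripper_force: 24.8
```

```bash
python3 wc.py; python3 st.py
```

```text
line n=677 angle -144.5 centroid r mm 11.7
t 8.18 yaw_y 40.54 pos [0.5291 0.2334 0.1728] F [-0.8 -1.6  5.4] T [-0.237  0.28   0.298] w 0.566 gf 24.8 j7 0.02
```

Emit:
arm_command:
  gripper: [20,20,20]
  offset:
    - [0,0,0]
    - [0,0,0]
    - [0,0,0]
  delta_rot:
    - [0,0,-1]
    - [0,0,0]
    - [0,0,0]

```text
t: 8.43
ee_pos: [0.5291, 0.2334, 0.1727]
ee_rot: [1.338, 2.841, 0.0]
force: [-2.5, 0.2, 6.1]
width: 0.567
gripper_force: 24.7
```

```bash
python3 wc.py; python3 st.py
```

```text
line n=682 angle -144.9 centroid r mm 11.8
t 8.48 yaw_y 39.57 pos [0.5291 0.2334 0.1727] F [-1.3 -1.3  5.2] T [-0.214  0.255  0.439] w 0.568 gf 24.7 j7 0.01
```

Emit:
arm_command:
  gripper: [20,20,20]
  offset:
    - [0,0,0]
    - [0,0,0]
    - [0,0,0]
  delta_rot:
    - [0,0,-1]
    - [0,0,0]
    - [0,0,0]

```text
t: 8.73
ee_pos: [0.5291, 0.2334, 0.1728]
ee_rot: [1.365, 2.829, 0.0]
force: [-1.1, -1.2, 5.7]
width: 0.571
gripper_force: 24.9
```

```bash
python3 wc.py; python3 st.py
```

```text
line n=633 angle -147.8 centroid r mm 11.7
t 8.78 yaw_y 38.45 pos [0.5291 0.2334 0.1727] F [-0.9 -0.3  4.2] T [-0.2    0.294 -0.006] w 0.57 gf 24.9 j7 -0.01
```

Torque built to 0.44 and then snapped to zero as the dial jumped ahead, so that was the detent, with its notch near -143°. I'll go on to just before the next notch, near -161°.

Emit:
arm_command:
  gripper: [20,20,20,20,20,20,20,20]
  offset:
    - [0,0,0]
    - [0,0,0]
    - [0,0,0]
    - [0,0,0]
    - [0,0,0]
    - [0,0,0]
    - [0,0,0]
    - [0,0,0]
  delta_rot:
    - [0,0,-2]
    - [0,0,-2]
    - [0,0,-2]
    - [0,0,-2]
    - [0,0,-2]
    - [0,0,-2]
    - [0,0,0]
    - [0,0,0]

```text
t: 9.45
ee_pos: [0.5291, 0.2334, 0.1728]
ee_rot: [1.656, 2.669, 0.001]
force: [-1.7, -0.6, 5.0]
width: 0.57
gripper_force: 24.9
```

```bash
python3 wc.py; python3 st.py
```

```text
line n=488 angle -162.3 centroid r mm 12.1
t 9.5 yaw_y 26.38 pos [0.5291 0.2334 0.1728] F [-0.7 -0.7  5.4] T [-0.165  0.337 -0.167] w 0.572 gf 24.9 j7 -0.21
```

Emit:
arm_command:
  gripper: [20,20,20]
  offset:
    - [0,0,0]
    - [0,0,0]
    - [0,0,0]
  delta_rot:
    - [0,0,-1.5]
    - [0,0,0]
    - [0,0,0]

```text
t: 9.75
ee_pos: [0.5291, 0.2334, 0.1728]
ee_rot: [1.689, 2.648, 0.001]
force: [-1.3, -0.5, 5.3]
width: 0.569
gripper_force: 24.9
```

```bash
python3 wc.py; python3 st.py
```

```text
line n=463 angle -163.9 centroid r mm 12.3
t 9.8 yaw_y 24.93 pos [0.5291 0.2334 0.1728] F [-1.8 -0.6  5. ] T [-0.101  0.289 -0.028] w 0.572 gf 24.9 j7 -0.23
```

Emit:
arm_command:
  gripper: [20,20,20]
  offset:
    - [0,0,0]
    - [0,0,0]
    - [0,0,0]
  delta_rot:
    - [0,0,-1.5]
    - [0,0,0]
    - [0,0,0]

```text
t: 10.05
ee_pos: [0.5291, 0.2334, 0.1728]
ee_rot: [1.722, 2.626, 0.001]
force: [-1.5, -1.8, 5.4]
width: 0.568
gripper_force: 24.8
```

```bash
python3 wc.py; python3 st.py
```

```text
line n=452 angle -164.4 centroid r mm 12.3
t 10.1 yaw_y 23.49 pos [0.5291 0.2334 0.1728] F [-0.8 -0.8  5.4] T [-0.146  0.327  0.188] w 0.57 gf 24.8 j7 -0.26
```

Emit:
arm_command:
  gripper: [20,20,20]
  offset:
    - [0,0,0]
    - [0,0,0]
    - [0,0,0]
  delta_rot:
    - [0,0,-1.5]
    - [0,0,0]
    - [0,0,0]

```text
t: 10.35
ee_pos: [0.5291, 0.2334, 0.1728]
ee_rot: [1.755, 2.604, 0.001]
force: [-1.6, -1.0, 5.1]
width: 0.569
gripper_force: 24.7
```

```bash
python3 wc.py; python3 st.py
```

```text
line n=392 angle -165.7 centroid r mm 12.1
t 10.4 yaw_y 22.06 pos [0.5291 0.2334 0.1727] F [-1.5 -0.9  6.4] T [-0.186  0.233  0.47 ] w 0.571 gf 24.7 j7 -0.28
```

Emit:
arm_command:
  gripper: [20,20,20]
  offset:
    - [0,0,0]
    - [0,0,0]
    - [0,0,0]
  delta_rot:
    - [0,0,-1]
    - [0,0,0]
    - [0,0,0]

```text
t: 10.65
ee_pos: [0.5291, 0.2334, 0.1728]
ee_rot: [1.776, 2.59, 0.0]
force: [-1.2, -2.0, 5.3]
width: 0.564
gripper_force: 24.6
```

```bash
python3 wc.py; python3 st.py
```

```text
line n=422 angle -166.0 centroid r mm 12.4
t 10.7 yaw_y 21.12 pos [0.5291 0.2334 0.1728] F [-1.  -0.8  6. ] T [-0.27   0.254  0.624] w 0.569 gf 24.6 j7 -0.30
```

Emit:
arm_command:
  gripper: [20,20,20,20]
  offset:
    - [0,0,0]
    - [0,0,0]
    - [0,0,0]
    - [0,0,0]
  delta_rot:
    - [0,0,-0.8]
    - [0,0,0]
    - [0,0,0]
    - [0,0,0]

```text
t: 11.03
ee_pos: [0.5291, 0.2334, 0.1728]
ee_rot: [1.796, 2.576, 0.001]
force: [-2.0, -0.6, 4.3]
width: 0.567
gripper_force: 24.6
```

```bash
python3 wc.py p2.png p3.png; python3 st.py
```

```text
line n=389 angle -166.5 centroid r mm 12.1
t 11.08 yaw_y 20.24 pos [0.5291 0.2334 0.1728] F [-1.6 -0.9  6.1] T [-0.229  0.293  0.359] w 0.572 gf 24.6 j7 -0.31
```

View pics/p3.png

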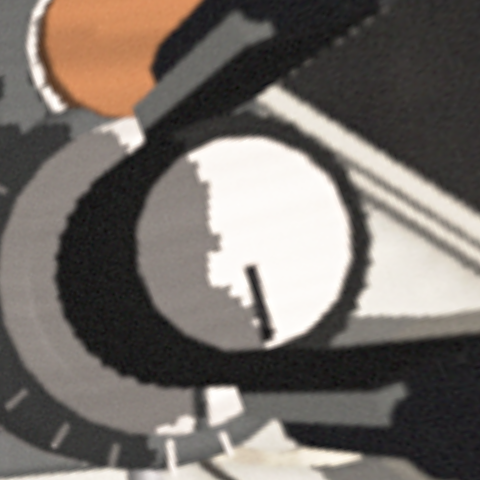

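The view shows the cap line from (250,268) to (268,340), about -166°. The dial stayed put while torque fell from 0.62 to 0.36, so either the pads slipped or the reading is noisy. A small step more with repeated readings should decide it.

Emit:
arm_command:
  gripper: [20,20]
  offset:
    - [0,0,0]
    - [0,0,0]
  delta_rot:
    - [0,0,0]
    - [0,0,0]

```text
t: 11.25
ee_pos: [0.5291, 0.2334, 0.1728]
ee_rot: [1.796, 2.577, 0.001]
force: [-0.5, -1.1, 5.5]
width: 0.568
gripper_force: 24.6
```

```bash
python3 wc.py; python3 st.py
```

```text
line n=389 angle -166.6 centroid r mm 12.1
t 11.3 yaw_y 20.25 pos [0.5291 0.2334 0.1728] F [-1.4 -1.6  5.5] T [-0.285  0.282  0.36 ] w 0.568 gf 24.6 j7 -0.31
```

Emit:
arm_command:
  gripper: [20,20,20]
  offset:
    - [0,0,0]
    - [0,0,0]
    - [0,0,0]
  delta_rot:
    - [0,0,-0.8]
    - [0,0,0]
    - [0,0,0]

```text
t: 11.55
ee_pos: [0.5291, 0.2334, 0.1728]
ee_rot: [1.812, 2.564, 0.0]
force: [-0.6, -1.3, 5.3]
width: 0.566
gripper_force: 24.6
```

```bash
python3 wc.py; python3 st.py
```

```text
line n=367 angle -166.1 centroid r mm 11.8
t 11.6 yaw_y 19.50 pos [0.5291 0.2334 0.1728] F [-0.3 -1.1  5.8] T [-0.207  0.281  0.487] w 0.567 gf 24.6 j7 -0.32
```

Emit:
arm_command:
  gripper: [20,20,20]
  offset:
    - [0,0,0]
    - [0,0,0]
    - [0,0,0]
  delta_rot:
    - [0,0,-0.8]
    - [0,0,0]
    - [0,0,0]

```text
t: 11.85
ee_pos: [0.5291, 0.2334, 0.1728]
ee_rot: [1.829, 2.552, 0.0]
force: [-1.1, -1.2, 6.4]
width: 0.567
gripper_force: 24.5
```

```bash
python3 wc.py; python3 st.py
```

```text
line n=402 angle -167.0 centroid r mm 12.0
t 11.9 yaw_y 18.74 pos [0.5291 0.2334 0.1728] F [-1.2 -0.2  6.3] T [-0.272  0.281  0.696] w 0.57 gf 24.5 j7 -0.33
```

Torque now reaches 0.70 N m with the dial still at about -167°, where the detents gave way by 0.45. The burrs are touching, and zero is the notch at about -164°, three clicks from the start. Next I open four clicks to about -92°, which is gripper yaw ≈ 97.

Emit:
arm_command:
  gripper: [20,20,20,20,20,20,20,20,20,20]
  offset:
    - [0,0,0]
    - [0,0,0]
    - [0,0,0]
    - [0,0,0]
    - [0,0,0]
    - [0,0,0]
    - [0,0,0]
    - [0,0,0]
    - [0,0,0]
    - [0,0,0]
  delta_rot:
    - [0,0,2]
    - [0,0,2]
    - [0,0,2]
    - [0,0,0]
    - [0,0,0]
    - [0,0,3]
    - [0,0,3]
    - [0,0,3]
    - [0,0,3]
    - [0,0,3]
  newtons: 40

```text
t: 12.73
ee_pos: [0.5291, 0.2334, 0.173]
ee_rot: [1.336, 2.843, 0.001]
force: [-2.1, -1.0, 5.4]
width: 0.559
gripper_force: 38.4
```

Emit:
arm_command:
  gripper: [20,20,20,20,20,20,20,20,20,20]
  offset:
    - [0,0,0]
    - [0,0,0]
    - [0,0,0]
    - [0,0,0]
    - [0,0,0]
    - [0,0,0]
    - [0,0,0]
    - [0,0,0]
    - [0,0,0]
    - [0,0,0]
  delta_rot:
    - [0,0,3]
    - [0,0,3]
    - [0,0,3]
    - [0,0,3]
    - [0,0,3]
    - [0,0,3]
    - [0,0,3]
    - [0,0,3]
    - [0,0,0]
    - [0,0,0]

```text
t: 13.57
ee_pos: [0.5291, 0.2333, 0.173]
ee_rot: [0.722, 3.058, 0.001]
force: [-2.9, -1.6, 6.8]
width: 0.559
gripper_force: 38.5
```

```bash
python3 wc.py; python3 st.py
```

```text
line n=752 angle -123.5 centroid r mm 11.4
t 13.62 yaw_y 63.44 pos [0.529  0.2333 0.173 ] F [-2.6 -1.4  5.6] T [-0.286  0.475 -0.296] w 0.554 gf 38.5 j7 0.40
```

Emit:
arm_command:
  gripper: [20,20,20,20,20,20,20,20,20,20]
  offset:
    - [0,0,0]
    - [0,0,0]
    - [0,0,0]
    - [0,0,0]
    - [0,0,0]
    - [0,0,0]
    - [0,0,0]
    - [0,0,0]
    - [0,0,0]
    - [0,0,0]
  delta_rot:
    - [0,0,4]
    - [0,0,4]
    - [0,0,4]
    - [0,0,4]
    - [0,0,4]
    - [0,0,4]
    - [0,0,4]
    - [0,0,2]
    - [0,0,0]
    - [0,0,0]

```text
t: 14.45
ee_pos: [0.529, 0.2333, 0.1729]
ee_rot: [-0.1, 3.139, -0.001]
force: [-1.0, -1.3, 7.0]
width: 0.562
gripper_force: 38.5
```

```bash
python3 wc.py; python3 st.py
```

```text
line n=743 angle -92.8 centroid r mm 11.1
t 14.5 yaw_y 93.65 pos [0.529  0.2334 0.1729] F [-2.6 -0.9  7.5] T [-0.192  0.419  0.45 ] w 0.561 gf 38.5 j7 0.89
```

Emit:
arm_command:
  gripper: [20,20,20]
  offset:
    - [0,0,0]
    - [0,0,0]
    - [0,0,0]
  delta_rot:
    - [0,0,1.5]
    - [0,0,0]
    - [0,0,0]

```text
t: 14.75
ee_pos: [0.5291, 0.2333, 0.173]
ee_rot: [-0.14, 3.138, -0.001]
force: [-2.8, -1.3, 7.1]
width: 0.555
gripper_force: 38.6
```

```bash
python3 wc.py; python3 st.py
```

```text
line n=777 angle -91.2 centroid r mm 11.1
t 14.8 yaw_y 95.10 pos [0.529  0.2333 0.173 ] F [-1.5 -1.5  6. ] T [-0.224  0.43   0.301] w 0.556 gf 38.6 j7 0.91
```

Emit:
arm_command:
  gripper: [20,20,20]
  offset:
    - [0,0,0]
    - [0,0,0]
    - [0,0,0]
  delta_rot:
    - [0,0,1.5]
    - [0,0,0]
    - [0,0,0]

```text
t: 15.05
ee_pos: [0.529, 0.2333, 0.1729]
ee_rot: [-0.179, 3.136, -0.0]
force: [-2.0, -2.2, 7.7]
width: 0.558
gripper_force: 38.6
```

```bash
python3 wc.py; python3 st.py
```

```text
line n=804 angle -90.3 centroid r mm 11.1
t 15.1 yaw_y 96.54 pos [0.529  0.2333 0.1729] F [-1.3 -1.2  7.2] T [-0.267  0.454  0.112] w 0.56 gf 38.6 j7 0.93
```

Emit:
arm_command:
  gripper: [20,20,20,100,100,100,100,100,100,100]
  offset:
    - [0,0,0]
    - [0,0,0]
    - [0,0,0]
    - [0,0,0]
    - [0,0,0]
    - [0,0,0]
    - [0,0,0]
    - [0,0,0]
    - [0,0,0]
    - [0,0,0]
  delta_rot:
    - [0,0,0.6]
    - [0,0,0]
    - [0,0,0]
    - [0,0,0]
    - [0,0,0]
    - [0,0,0]
    - [0,0,0]
    - [0,0,0]
    - [0,0,0]
    - [0,0,0]

```text
t: 15.93
ee_pos: [0.5288, 0.2332, 0.172]
ee_rot: [0.195, -3.135, -0.0]
force: [-0.7, -0.6, 0.4]
width: 0.999
gripper_force: 0.0
```

Emit:
arm_command:
  gripper: [100,100,100,100,100,100,100,100]
  offset:
    - [0,0,0.01]
    - [0,0,0.015]
    - [0,0,0.02]
    - [0,0,0.02]
    - [0,0,0.015]
    - [0,0,0.01]
    - [0,0,0]
    - [0,0,0]
  delta_rot:
    - [0,0,0]
    - [0,0,0]
    - [0,0,0]
    - [0,0,0]
    - [0,0,0]
    - [0,0,0]
    - [0,0,0]
    - [0,0,0]

```text
t: 16.6
ee_pos: [0.5291, 0.2333, 0.2627]
ee_rot: [-0.194, 3.134, 0.0]
force: [0.2, 0.2, -0.2]
width: 0.996
gripper_force: 0.0
```

```bash
python3 wc.py p4.png p5.png; python3 st.py; python3 - <<'E'
from h import *
f=cap('wrist')['frame'];p=cv2.imread('pics/p5.png')
cv2.imwrite('pics/fin.png',np.hstack([cv2.resize(f[:, 180:500],(320,400)),cv2.resize(p,(400,400))]))
E
```

```text
line n=671 angle -89.6 centroid r mm 11.3
t 16.65 yaw_y 97.09 pos [0.5285 0.2329 0.2616] F [0.  0.1 0.1] T [0.021 0.046 0.033] w 1.003 gf 0.0 j7 1.00
```

View pics/fin.png

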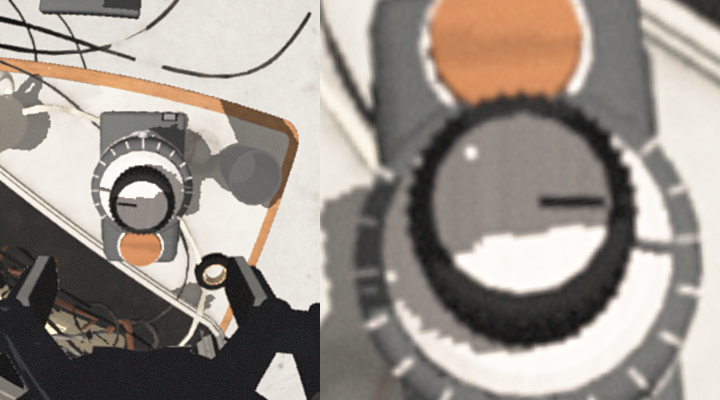

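The dial is free and resting with its line at -89.6°, 72° (four clicks) open of the zero notch at about -161.6°. Contact at about -163.4° plus the yield fits the -166 to -167° seen when touching. Nothing else in view moved, so I'm handing in.

```bash
python3 -c "
from workcell import job
print(job.job_done())"
```

```text
the job is handed in; nothing more can be done
None
```

I closed the dial until the burrs touched (about 0.7 N m at the wrist), opened it four clicks and let go with it resting in that notch, then handed the job in; no verdict came back. I never touched the cup, mug or tape, but I did not re-measure where they stand.

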